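Refit the washed stove knob and switch the plate off

TASK

One knob of the two-plate stove has been washed and is drying on the draining board, and that plate's control was left turned part-way on. Put the knob back on the bare spindle: turn it lightly against the spindle until the hidden flat drops in and push it fully home without forcing it, then turn the control back to off against its stop, pointer at the red mark, and let go. Leave the other knob, the saucepan, the mug, the salt shaker and the brush as they are.

Things in the scene. Friction and masses are not known exactly. Their poses are not given: they have to be found in the camera images.
- knob_mid (a point): the loose black stove knob: round, 42 mm across, 30 mm high, shiny cap, red pointer line; at first it stands cap up on the draining board. Point: its centre, on its axis, 15 mm above its underside. z: along the axis, out of the cap; x: from the axis towards the pointer. Solid and smooth from 16 to 30 mm above the underside: grip it there, from any side. 40 to 85 g.
- knob: the same knob; origin at the centre of its underside, same axes. In the underside is a central bore, 11 mm across and 16 mm deep: its first 6 mm are round and guide the knob; from there to its roof it is a D, cut by a flat 1.9 mm from the axis, on the pointer's side.
- knob_pointer (a point): point on the loose knob's rim below its pointer line (21 mm from the axis, 15 mm above the underside); same axes
- dial_face: the control that lacks its knob. Origin: where the spindle's axis meets the stove's grey front panel, 58 mm above the worktop. z: out of the panel along the spindle, 30 degrees from vertical, leaning to the robot; x: up the slope to the red off mark (28 to 38 mm from the axis); y: along the panel, to the left. Knob fully home: its underside 2 mm off the panel.
- spindle_end (a point): centre of the bare steel spindle's end, 18 mm out of the panel; axes of dial_face, not turning with the spindle. Spindle: 10 mm across, round for the first 4 mm, then a D with a flat 1.6 mm from the axis up to its 3 mm bevelled end. Knob home: its end meets the roof of the bore. Flats not in line: the knob stops 10 mm short of home and can be turned on the spindle's end.
- off_mark (a point): centre of the red off mark beside the bare spindle. The spindle's flat (so a fitted knob's pointer) faces it at off, where the spindle has a stop; a fitted knob has some 12 degrees of play; from there the spindle turns clockwise, seen from outside the panel, up to 270 degrees, stiffly (0.06 N m). It was left 35 to 80 degrees clockwise of off; where exactly is not told.
- stove: white two-plate table-top stove, 500 mm wide, 320 deep, 81 high (plates 93); origin under its centre, x to its back, y to the left. Its front panel slopes up, away from the robot, 30 degrees from level, from x -160 (36 mm high) to x -82 (81 mm high). Controls half-way up the panel (x -121, z 58) at y +110 and -110; which of them lacks its knob varies.
- other_pointer (a point): point on the rim of the stove's other, fitted knob (same shape) where its pointer lies, 21 mm from its axis; it is at off, leave it
- saucepan: steel saucepan, 160 mm across, 80 mm high, with a 170 mm black handle along its x, standing on the stove's left-hand plate; origin at the centre of its underside; leave it
- mug: blue mug, 80 mm across, 92 mm high, on the draining board beyond the knob; origin at the centre of its underside; leave it
- salt_shaker: white salt shaker, 40 mm across, 82 mm high, on the worktop; origin at the centre of its underside; leave it
- dish_brush: green dish brush lying on the draining board; leave it
- drainer: steel draining board, 500 (x) by 540 (y) mm, fixed; origin under its centre, its upper side 4 mm above the worktop, its rim 7 mm
There are look-alikes about, which are no part of the job. Leave any yellow look-alike of the knob alone.

How it is judged:
At the end, for the whole second after the job is handed in: the knob sits on the bare spindle fully home (its centre less than 19.5 mm off the panel, 17 mm being home, and within 3 mm of the spindle's axis) with its pointer within about 15 degrees of the red off mark, released; the other knob still at off (z of knob_mid in the frame of dial_face below 0.0195 m and x of knob_mid in the frame of dial_face between -0.003 and 0.003 m and y of knob_mid in the frame of dial_face between -0.003 and 0.003 m and x of knob_pointer in the frame of dial_face above 0.012 m and y of knob_pointer in the frame of dial_face between -0.0055 and 0.0055 m and distance of other_pointer from where it was at the start of the episode below 0.006 m); the robot touches nothing.
It fails at once if the knob is forced against the spindle or panel (more than 150 N between them) (contact force between knob and dial_face above 150 N).
It fails at once if the other knob is turned (more than about 16 degrees) (distance of other_pointer from where it was at the start of the episode above 0.006 m).
It fails at once if the saucepan, the mug, the salt shaker or the brush is pushed more than 30 mm (distance of any of saucepan, mug, salt_shaker, dish_brush from where it was at the start of the episode above 0.03 m).
It also fails if it takes over 61 s, if anything falls off the work surface, if the arm or the gripper's body presses on something with over 40 N, if the wrist force passes 120 N, or if a joint passes its speed limit or range.

ROBOT

A 6-joint arm with a two-finger parallel gripper is mounted at the origin on the work surface. World frame = base frame: x ahead of the robot, y to its left, z up, the work surface at z = 0. Lengths are in m, angles in rad, forces in N, time in s.
With the tool pointing down it reaches from about 0.35 to 0.725 m from the base axis. Payload 4.3 kg.
Tool frame: the origin (TCP) lies on the centre line of the jaws, within the pads' length; the fingertips stand 8 mm ahead of it and the grasp point (between the pads) lies 11 mm behind it; z points along the fingers, y is the direction in which the jaws open and shut (so a half turn about z gives the same grasp; the last joint's range is limited). The gripper opens to 85 mm and grips with 20 to 120 N. Pads are 22 mm wide; open, the fingers measure 114 mm over their backs; the gripper's body (76 mm by 85 mm) begins 54 mm behind the grasp point. The pads swing forward as they close: fully open they stand 13 mm farther back than shut.
Start: joints at [1.223, 0.377, 0.081, 1.274, 0, 1.46], TCP at [0.135, 0.559, 0.239] pointing down, gripper open.
Joint ranges: [-2.72, 2.72], [-0.84, 1.66], [-1.02, 1.22], [-1.77, 2.12], [-1.37, 1.28], [-3.14, 3.14]. Speed limits (rad/s): [2.57, 2.57, 3.14, 3.14, 3.14, 3.14].

INTERFACE

Orientations are given as a unit quaternion [x, y, z, w].
In Python, from bench import get_obs, snapshot, job_done gives the robot as it stands.
- The arm moves only by the tool jog_arm, never from a script. Its argument "targets" is a list of rows, each a list of 7 numbers: the shift along the tool's x, y, z scaled (see below), then the turn, a rotation vector about the tool's x, y, z scaled (see below), then the gripper's target within -1 to 1 (fully open at 1, half-way at 0, shut at -1). A call has 1 to 5 rows; each row is the pose to reach, as a shift and turn from the pose commanded when the call began, along the tool's axes at that moment; what a row does not reach only later rows make up. The controller multiplies each number of a shift by 0.5 m and each number of a turn by 90 degrees. A row lasts 1/10 s, in which the tool goes at most 50 mm and 8.59 degrees, less where a joint would pass 70% of its speed; a pose out of reach is approached as far as the arm can. A call with a number of a shift or a turn outside -1 to 1 is refused whole. A call with a gripper value outside its range is refused whole. The fingers move at their own pace and stop on an object; "newtons" is the grip in N (left out, the last holds). Time passes only in rows, so rows that repeat a pose let the fingers close. It gives the time, the measured TCP pose, the force and the opening at its end, in the units of the state.
- get_obs(): the state, without advancing time (a new reading comes with each control period).
- snapshot(name): name is "side" or "top" or "wrist"; returns a dict with "image" (420x560x3 uint8, red, green, blue), "fx", "fy", "cx", "cy" (pixels), "position" and "rotation" of the camera in the world; the wrist camera has in their place "mount" (4x4, takes a point from camera to tool coordinates, whose origin is the TCP and whose axes are the flange's). Camera axes: x right, y up, looking along -z (the intrinsics and any distortion apply to the point x, -y, -z); pixel columns grow to the right and rows downward; lengths in m; the calibration is good to about 2 mm. A picture is of the moment at which its call begins: read the wrist's pose just before it. There is no depth.
- job_done(): hands the job in, once; it reports no verdict.
The state is a dict: "t": time; "qpos": joint angles; "qd": joint speeds; "joint_efforts": joint torques, N m; "tcp_pos": TCP position; "orientation": TCP orientation; "ft_force": force on the tool from outside, world axes, zero at the start; "torque": the same for the moment, N m; "width": opening from 0.0 (shut) to 1.0 (fully open).
Only numpy, scipy, OpenCV 4.12 (cv2) and the standard library are available. Lean on these libraries where they do the work, as an engineer would, in place of code of your own. Each camera call takes 0.05 s, during which the arm holds its last target. There are 200 camera calls.

## Working session

There is one attempt and no reset: what is moved stays moved. The work goes in short steps, Python scripts to look and compute and a tool call to move; the robot and the scene stay as the last step left them, time stands still between calls to the robot, and variables do not carry over. Pictures are saved under pics/ and viewed, about 8 in all and at most 12, crops included, and the job is handed in when it is done.

Besides the shell and the picture viewer there is one more tool, called after ">>>" by a JSON object that holds its "op" and its "data", one argument or row to a line. jog_arm: Moves the arm, as the interface text tells. Its arguments: {"type":"object","properties":{"targets":{"type":"array","items":{"type":"array","items":{"type":"number"}}},"newtons":{"type":"number"}},"required":["targets"]}

```bash
mkdir -p pics; ls
python3 - <<'E'
from bench import *
import cv2,pickle,numpy as np
o=get_obs();print(o)
d={}
for n in("top","side","wrist"):
    s=snapshot(n);d[n]=s;cv2.imwrite(f"pics/{n}0.png",s["image"][:,:,::-1])
    print({k:v for k,v in s.items() if k!="image"})
pickle.dump((o,d),open("s0.pkl","wb"))
E
```

```text
pics
{'t': 0.0, 'qpos': array([1.22267808e+00, 3.78083130e-01, 7.96377444e-02, 1.27442130e+00,
       2.19580846e-05, 1.46049753e+00]), 'qd': array([ 1.64875691e-03, -1.72401776e-03, -3.88512496e-04, -8.23814778e-05,
        1.12219131e-03, -1.04679542e-03]), 'joint_efforts': array([-2.50454814e-04, -4.63607025e+01,  2.69874215e+01,  2.10646290e-02,
       -3.03181296e-04,  1.57330575e-06]), 'tcp_pos': array([0.13522681, 0.55821039, 0.23835401]), 'orientation': array([ 1.18629649e-01,  9.92938032e-01, -1.00561037e-03, -2.45891484e-04]), 'ft_force': array([0.95711533, 0.11659037, 0.53431842]), 'torque': array([ 0.02483762,  0.01440299, -0.025795  ]), 'width': 0.999820241657813}
{'fx': 419.93510379486645, 'fy': 419.93510379486645, 'cx': 278.72860099101365, 'cy': 206.53281775750955, 'position': array([0.30933072, 0.16625705, 1.17175275]), 'rotation': array([-0.06448275,  0.05673919,  0.70866611, -0.70029635])}
{'fx': 423.97875713327863, 'fy': 423.97875713327863, 'cx': 275.97652045481925, 'cy': 206.46869410906527, 'position': array([0.35803511, 1.18607497, 0.66096723]), 'rotation': array([-0.03691758,  0.50374827,  0.86111278, -0.05796169])}
{'fx': 364.6315520504402, 'fy': 364.6315520504402, 'cx': 273.26560787085083, 'cy': 213.597399117184, 'mount': array([[ 3.02774537e-04,  9.48206513e-01,  3.17654397e-01,
         8.01248699e-02],
       [ 9.99998360e-01, -8.54371737e-04,  1.59716601e-03,
        -5.28633134e-04],
       [ 1.78583815e-03,  3.17653393e-01, -9.48205217e-01,
        -1.35026353e-01],
       [ 0.00000000e+00,  0.00000000e+00,  0.00000000e+00,
         1.00000000e+00]])}
```

View pics/top0.png

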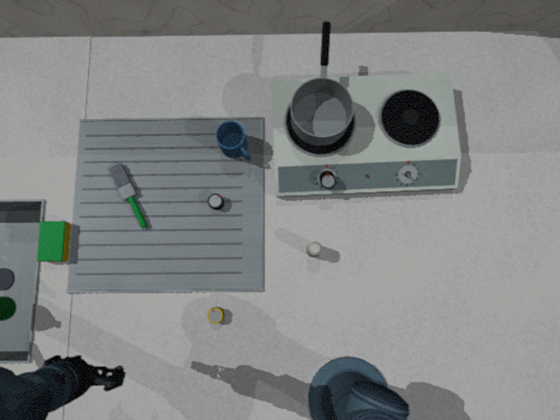

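View pics/side0.png

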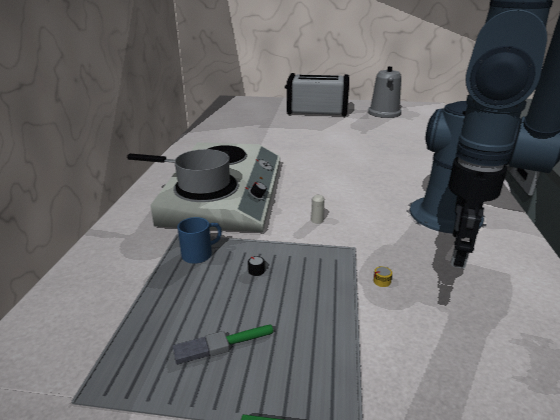

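The top view shows these candidates:
- Loose black knob at (216,202).
- Yellow look-alike at (216,315), to be left alone.
- Fitted black knob at (327,180), to be left alone.
- Bare spindle at about (408,174), on the right-hand control.

By the description I choose (216,202). Next I'll measure it and check it in a close crop.

```bash
cat > h.py <<'E'
import numpy as np,cv2,pickle
from scipy.spatial.transform import Rotation as R
def cam(s,o=None):
    if "mount" in s:
        T=np.eye(4);T[:3,:3]=R.from_quat(o["orientation"]).as_matrix();T[:3,3]=o["tcp_pos"]
        M=T@s["mount"];return M[:3,3],M[:3,:3]
    return np.array(s["position"]),R.from_quat(s["rotation"]).as_matrix()
def ray(s,uv,o=None):
    p,r=cam(s,o);d=r@np.array([(uv[0]-s["cx"])/s["fx"],-(uv[1]-s["cy"])/s["fy"],-1]);return p,d/np.linalg.norm(d)
def onz(s,uv,z,o=None):
    p,d=ray(s,uv,o);return p+d*(z-p[2])/d[2]
def proj(s,P,o=None):
    p,r=cam(s,o);c=r.T@(np.array(P)-p);return np.array([s["cx"]+s["fx"]*c[0]/-c[2],s["cy"]-s["fy"]*c[1]/-c[2]])
def tri(rays):
    A=sum(np.eye(3)-np.outer(d,d) for p,d in rays);b=sum((np.eye(3)-np.outer(d,d))@p for p,d in rays);return np.linalg.solve(A,b)
def reds(img,a=(0,0,0,0),sat=110):
    h=cv2.cvtColor(img,cv2.COLOR_RGB2HSV);m=(((h[...,0]<8)|(h[...,0]>172))&(h[...,1]>sat)&(h[...,2]>50)).astype(np.uint8)
    n,l,st,c=cv2.connectedComponentsWithStats(m);return [(c[i].round(1).tolist(),int(st[i,4])) for i in range(1,n) if st[i,4]>1]
E
python3 - <<'E'
from h import *
o,d=pickle.load(open("s0.pkl","rb"))
for n in d: print(n,reds(d[n]["image"]))
t=d["top"]; s=d["side"]
print("knob",onz(t,(216,202),.034),onz(s,(257,261),.034))
for uv in((276,196),(457,187),(272,76),(454,75)):print(uv,onz(t,uv,.06))
print("spin",onz(t,(408,174),.07),tri([ray(t,(408,174)),ray(s,(265,165))]))
C=lambda i,u,v,w,h:cv2.resize(i[v:v+h,u:u+w],(400,300),interpolation=cv2.INTER_CUBIC)
a=np.vstack([np.hstack([C(t["image"],196,187,40,30),C(t["image"],378,152,60,45)]),np.hstack([C(s["image"],237,250,40,30),C(s["image"],240,145,60,45)])])
cv2.imwrite("pics/c1.png",a[:,:,::-1])
E
```

```text
top [([407.6, 162.2], 5), ([326.4, 165.8], 5), ([327.5, 173.0], 6), ([219.3, 195.7], 3)]
side [([255.5, 182.5], 2), ([246.3, 187.7], 3), ([252.0, 257.3], 3), ([376.8, 271.8], 5)]
wrist [([112.2, 307.7], 23)]
knob [0.52157457 0.35068105 0.034     ] [0.52295059 0.35796018 0.034     ]
(276, 196) [0.53107724 0.18447479 0.06      ]
(457, 187) [ 0.54934508 -0.3035861   0.06      ]
(272, 76) [0.87868075 0.19245197 0.06      ]
(454, 75) [ 0.87298811 -0.32202055  0.06      ]
spin [ 0.58468486 -0.17124758  0.07      ] [ 0.58881347 -0.17620599  0.05381451]
```

View pics/c1.png

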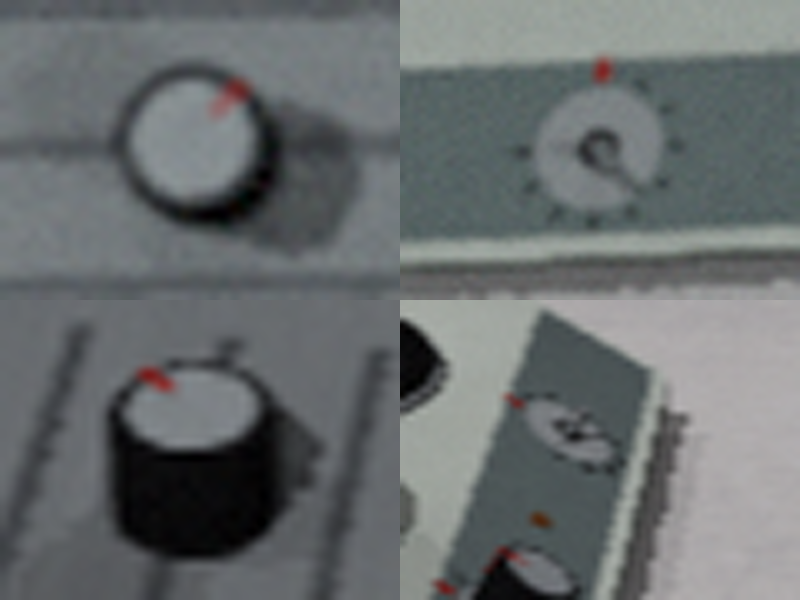

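The crop shows an upright black knob with a shiny cap: centre at about (215.3,201), pointer at (219.2,196.5). The bare spindle has its scale disc at (408,174) and its red mark at (407.6,162). The choice holds, so I'll move above the knob.

>>> {"op": "jog_arm", "data": {
  "targets": [
    [-0.845,-0.217,0.176,0,0,0,1],
    [-0.845,-0.217,0.176,0,0,0,1],
    [-0.845,-0.217,0.176,0,0,0,1],
    [-0.845,-0.217,0.176,0,0,0,1],
    [-0.845,-0.217,0.176,0,0,0,1]
  ]
}}

```text
t: 0.65
tcp_pos: [0.3531, 0.4425, 0.1893]
orientation: [0.118, 0.993, -0.0, -0.0]
ft_force: [-1.0, 1.1, -0.3]
width: 1.001
```

>>> {"op": "jog_arm", "data": {
  "targets": [
    [-0.36,-0.094,0.078,0,0,0,0.4],
    [-0.36,-0.094,0.078,0,0,0,0.4],
    [-0.36,-0.094,0.078,0,0,0,0.4],
    [-0.36,-0.094,0.078,0,0,0,0.4],
    [-0.36,-0.094,0.078,0,0,0,0.4]
  ]
}}

```text
t: 1.15
tcp_pos: [0.5193, 0.3522, 0.1487]
orientation: [0.122, 0.993, -0.001, -0.0]
ft_force: [-0.1, 0.2, 0.5]
width: 0.696
```

```bash
cat > w.py <<'E'
from bench import *
from h import *
import sys
def shot(name):
    o=get_obs();s=snapshot("wrist");pickle.dump((o,s),open(name+".pkl","wb"));cv2.imwrite(f"pics/{name}.png",s["image"][:,:,::-1]);return o,s
E
python3 - <<'E'
from w import *
o,s=shot("w1");print(o["t"],o["tcp_pos"],R.from_quat(o["orientation"]).as_matrix().round(3).tolist(),o["qpos"].round(3))
print(reds(s["image"]),proj(s,[.522,.353,.034],o))
E
```

```text
1.15 [0.51925509 0.35216244 0.14872811] [[-0.97, 0.242, -0.0], [0.242, 0.97, -0.002], [-0.0, -0.002, -1.0]] [ 0.496  0.521  0.07   1.121 -0.002  0.74 ]
[([268.5, 237.2], 70)] [276.93428726 212.15039679]
```

View pics/w1.png

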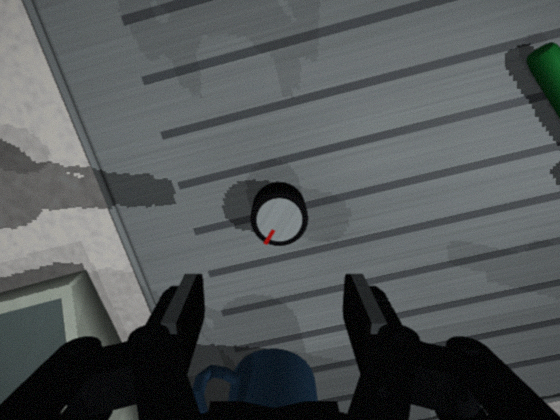

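The wrist view shows the knob with its cap centre at about (279,219) and its red pointer at (268.5,237). The path between the fingers is clear.

Run:
```python
from w import *
o,s=pickle.load(open("w1.pkl","rb"))
i=s["image"][190:250,245:315];g=cv2.cvtColor(i,cv2.COLOR_RGB2HSV)
m=((g[...,2]>90)).astype(np.uint8);n,l,st,c=cv2.connectedComponentsWithStats(m)
for k in range(1,n):
  if st[k,4]>200: print(st[k]+[245,190,0,0,0],c[k]+[245,190])
for uv in((279,219.5),(268.5,237.2)):
  P=onz(s,uv,.034,o);print(P)
a=onz(s,(279,219.5),.034,o);b=onz(s,(268.5,237.2),.034,o);print(np.degrees(np.arctan2(*(b-a)[1::-1])),np.linalg.norm(b-a))
d=a-o["tcp_pos"];d[2]=.017-.1487;print((R.from_quat(o["orientation"]).as_matrix().T@d)/.5)
```

```text
[ 245  198   70   52 2439] [280.78761788 226.4600246 ]
[0.52782049 0.3531169  0.034     ]
[0.53942634 0.34231268 0.034     ]
-42.95135891686872 0.015856449370717444
[-0.01612814  0.00652145  0.26338949]
```

>>> {"op": "jog_arm", "data": {
  "targets": [
    [-0.013,0.006,0.1,0,0,0,0.4],
    [-0.013,0.006,0.2,0,0,0,0.4],
    [-0.013,0.006,0.265,0,0,0,0.4],
    [-0.013,0.006,0.265,0,0,0,0.4],
    [-0.013,0.006,0.265,0,0,0,0.4]
  ]
}}

```text
t: 1.7
tcp_pos: [0.5215, 0.3575, 0.0188]
orientation: [0.118, 0.993, -0.0, -0.001]
ft_force: [0.1, -0.1, 0.7]
width: 0.696
```

>>> {"op": "jog_arm", "data": {
  "targets": [
    [0,0,0,0,0,0,-1],
    [0,0,0,0,0,0,-1],
    [0,0,0,0,0,0,-1],
    [0,0,0,0,0,0,-1],
    [0,0,0,0,0,0,-1]
  ],
  "newtons": 40
}}

```text
t: 2.2
tcp_pos: [0.5247, 0.3586, 0.0217]
orientation: [0.118, 0.993, 0.002, 0.002]
ft_force: [-1.0, 0.8, 7.2]
width: 0.47
```

>>> {"op": "jog_arm", "data": {
  "targets": [
    [0,0,0,0,0,0,-1],
    [0,0,-0.1,0,0,0,-1],
    [0,0,-0.2,0,0,0,-1],
    [0,0,-0.3,0,0,0,-1],
    [0,0,-0.36,0,0,0,-1]
  ]
}}

```text
t: 2.7
tcp_pos: [0.5244, 0.358, 0.2048]
orientation: [0.119, 0.993, 0.002, 0.003]
ft_force: [0.5, 1.9, -0.6]
width: 0.472
```

Run:
```python
from w import *
o,s=shot("w2");print(o["t"],o["tcp_pos"],o["width"],R.from_quat(o["orientation"]).as_matrix().round(3).tolist(),o["qpos"].round(3))
print(reds(s["image"]))
```

```text
2.7 [0.52442603 0.35803844 0.20478038] 0.47206904452071563 [[-0.972, 0.236, 0.007], [0.236, 0.972, 0.004], [-0.006, 0.006, -1.0]] [0.499 0.505 0.19  1.247 0.    0.737]
[([255.0, 349.3], 215)]
```

View pics/w2.png

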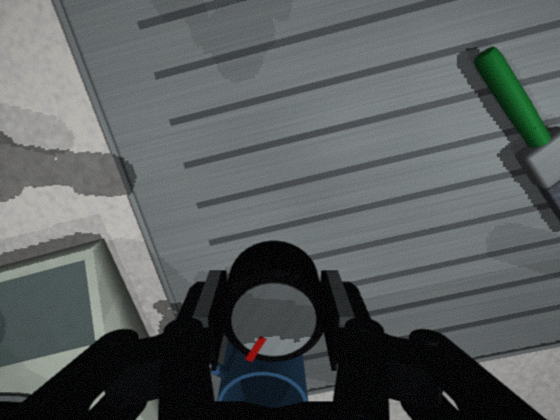

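The knob is held square, with its cap disc at about (274,320) and its pointer at (255,349). Edge profiles will give its exact position in the hand.

Run:
```python
from w import *
o,s=pickle.load(open("w2.pkl","rb"));g=cv2.cvtColor(s["image"],cv2.COLOR_RGB2GRAY).astype(int)
print("col",[(v,int(g[v,288:291].mean())) for v in list(range(236,250))+list(range(278,292))+list(range(346,366))])
for v in (310,320,330):print(v,g[v,222:236].tolist(),g[v,312:326].tolist())
o,s=pickle.load(open("w1.pkl","rb"));g=cv2.cvtColor(s["image"],cv2.COLOR_RGB2GRAY).astype(int)
print("w1 row",g[219,248:262].tolist(),g[219,296:312].tolist());print("col",g[178:205,279].tolist(),g[232:250,279].tolist())
```

```text
col [(236, 119), (237, 119), (238, 118), (239, 122), (240, 119), (241, 121), (242, 104), (243, 55), (244, 17), (245, 3), (246, 8), (247, 5), (248, 7), (249, 2), (278, 5), (279, 9), (280, 8), (281, 9), (282, 7), (283, 8), (284, 11), (285, 37), (286, 67), (287, 86), (288, 87), (289, 88), (290, 87), (291, 88), (346, 124), (347, 122), (348, 122), (349, 126), (350, 123), (351, 126), (352, 117), (353, 65), (354, 19), (355, 11), (356, 7), (357, 11), (358, 14), (359, 20), (360, 33), (361, 32), (362, 31), (363, 32), (364, 37), (365, 29)]
310 [1, 9, 6, 11, 2, 9, 14, 5, 3, 10, 29, 55, 66, 67] [75, 76, 57, 22, 1, 8, 7, 7, 1, 3, 5, 9, 3, 3]
320 [11, 0, 7, 3, 16, 1, 0, 14, 16, 37, 66, 70, 67, 65] [76, 68, 76, 64, 27, 2, 4, 4, 11, 0, 8, 4, 1, 0]
330 [11, 11, 10, 13, 0, 9, 4, 2, 6, 3, 22, 48, 70, 66] [72, 65, 35, 12, 13, 0, 8, 6, 2, 0, 0, 6, 0, 12]
w1 row [46, 32, 24, 12, 3, 1, 12, 26, 68, 127, 136, 128, 127, 133] [125, 131, 129, 133, 131, 116, 56, 16, 12, 16, 9, 26, 70, 94, 95, 97]
col [93, 101, 100, 76, 41, 2, 4, 0, 2, 2, 8, 0, 3, 14, 9, 10, 22, 11, 10, 40, 106, 128, 132, 132, 133, 132, 133] [131, 125, 128, 125, 123, 125, 132, 139, 128, 69, 23, 13, 4, 43, 97, 114, 110, 104]
```

Run:
```python
from w import *
o0,d=pickle.load(open("s0.pkl","rb"));t=d["top"]
a=onz(t,(326.4,165.8),.0745);b=onz(t,(407.6,162.2),.0745);y=a-b;print(a,b,np.linalg.norm(y))
y/=np.linalg.norm(y);fx=np.array([y[1],-y[0],0]);print("yaw",np.degrees(np.arctan2(fx[1],fx[0])))
dx=fx*np.cos(np.pi/6)+[0,0,.5];dz=-fx*.5+[0,0,np.cos(np.pi/6)];D=np.c_[dx,y,dz]
org=b-dx*.033;print("dial org",org,"disc check",onz(t,(407.8,174.5),.058),"spin end",org+dz*.018)
pickle.dump((org,D),open("dial.pkl","wb"))
o=get_obs();T=R.from_quat(o["orientation"]).as_matrix();print(o["tcp_pos"],o["ft_force"])
# pointer angle in tool frame: tool x in dial angle = 209+pointer
for pt in (-50,-95):
  f=np.radians(209+pt);tx=dx*np.cos(f)+y*np.sin(f);tz=-dz;W=np.c_[tx,np.cross(tz,tx),tz]
  print(pt,W.round(3).tolist(),"rotvec/90",(R.from_matrix(T.T@W).as_rotvec(degrees=True)/90).round(3))
  for h in(.10,.06):
    P=org+dz*h;print(h,P.round(3),((T.T@(P-o["tcp_pos"]))/.5).round(3))
```

```text
[0.60930498 0.04766202 0.0745    ] [ 0.61621838 -0.17086189  0.0745    ] 0.2186332332863758
yaw 1.812049571397179
dial org [ 0.58765383 -0.17176558  0.058     ] disc check [ 0.58629468 -0.17429373  0.058     ] spin end [ 0.57865833 -0.17205016  0.07358846]
[0.52612975 0.35898536 0.20922511] [1.30514555 0.03314131 2.72480517]
-50 [[-0.819, 0.281, 0.5], [0.333, 0.943, 0.016], [-0.467, 0.179, -0.866]] rotvec/90 [-0.098 -0.31   0.059]
0.1 [ 0.538 -0.173  0.145] [-0.272 -1.031  0.122]
0.06 [ 0.558 -0.173  0.11 ] [-0.31  -1.021  0.192]
-95 [[-0.381, 0.778, 0.5], [0.902, 0.432, 0.016], [-0.203, 0.457, -0.866]] rotvec/90 [-0.216 -0.257  0.548]
0.1 [ 0.538 -0.173  0.145] [-0.272 -1.031  0.122]
0.06 [ 0.558 -0.173  0.11 ] [-0.31  -1.021  0.192]
```

>>> {"op": "jog_arm", "data": {
  "targets": [
    [-0.05,-0.1,0,-0.02,-0.062,0.01,-1],
    [-0.1,-0.2,0,-0.04,-0.12,0.02,-1],
    [-0.15,-0.3,0,-0.06,-0.18,0.035,-1],
    [-0.2,-0.4,0,-0.08,-0.24,0.05,-1],
    [-0.27,-0.5,0.02,-0.098,-0.31,0.059,-1]
  ]
}}

```text
t: 3.25
tcp_pos: [0.5848, 0.1133, 0.1956]
orientation: [0.16, 0.953, 0.048, 0.252]
ft_force: [1.5, 0.3, -1.3]
width: 0.476
```

```bash
cat > goal.py <<'E'
from bench import get_obs
from h import *
import sys
# args: pointer-angle, height of tcp over panel, offset x y in tool
pt,h=map(float,sys.argv[1:3]);ox,oy=(list(map(float,sys.argv[3:5]))+[0,0])[:2]
org,D=pickle.load(open("dial.pkl","rb"));o=get_obs();T=R.from_quat(o["orientation"]).as_matrix()
f=np.radians(209+pt);tx=D@[np.cos(f),np.sin(f),0];tz=-D[:,2];W=np.c_[tx,np.cross(tz,tx),tz]
P=org+D[:,2]*h+W@[ox,oy,0]
tl=D.T@T[:,0];print("t",o["t"],"tcp",o["tcp_pos"].round(4),"q",o["qpos"].round(2),"F",(D.T@o["ft_force"]).round(1),"tcp in dial mm",(D.T@(o["tcp_pos"]-org)*1e3).round(1),"ptr",np.degrees(np.arctan2(tl[1],tl[0]))-209,"tilt",(D.T@T[:,2]).round(3))
print("shift",((T.T@(P-o["tcp_pos"]))/.5).round(4),"rot",(R.from_matrix(T.T@W).as_rotvec(degrees=True)/90).round(3))
E
python3 goal.py -50 .10
```

```text
t 3.25 tcp [0.5848 0.1133 0.1956] q [ 0.11  0.06 -0.61  0.39 -0.04  0.43] F [ 0.7  0.3 -1.9] tcp in dial mm [ 74.1 285.  116.1] ptr -49.818061204212086 tilt [-0.004 -0.006 -1.   ]
shift [-0.0641 -0.5853  0.0361] rot [-0.004 -0.001  0.002]
```

>>> {"op": "jog_arm", "data": {
  "targets": [
    [-0.02,-0.1,0,0,0,0,-1],
    [-0.03,-0.2,0,0,0,0,-1],
    [-0.04,-0.3,0,0,0,0,-1],
    [-0.05,-0.4,0.02,0,0,0,-1],
    [-0.06,-0.5,0.036,0,0,0,-1]
  ]
}}

```text
t: 3.75
tcp_pos: [0.5469, -0.1293, 0.1504]
orientation: [0.16, 0.954, 0.047, 0.25]
ft_force: [0.1, -0.6, -0.8]
width: 0.471
```

>>> {"op": "jog_arm", "data": {
  "targets": [
    [-0.005,-0.085,0,0,0,0,-1],
    [-0.005,-0.085,0,0,0,0,-1],
    [-0.005,-0.085,0,0,0,0,-1],
    [-0.005,-0.085,0,0,0,0,-1]
  ]
}}

```text
t: 4.15
tcp_pos: [0.5373, -0.1673, 0.1437]
orientation: [0.16, 0.954, 0.047, 0.248]
ft_force: [0.0, 0.3, -0.4]
width: 0.474
```

```bash
python3 goal.py -50 .10
python3 - <<'E'
from w import *
o,s=shot("w3");org,D=pickle.load(open("dial.pkl","rb"))
print(reds(s["image"]),"proj end,mark",proj(s,org+D[:,2]*.018,o),proj(s,org+D[:,0]*.033,o))
E
```

```text
t 4.15 tcp [ 0.5373 -0.1673  0.1437] q [-0.56  0.08 -0.71  0.34  0.27 -0.17] F [-0.2  0.3 -0.3] tcp in dial mm [-0.6  6.  99.3] ptr -49.73607691990341 tilt [-0.012 -0.005 -1.   ]
shift [-0.0054 -0.0108 -0.0014] rot [-0.006 -0.006  0.003]
[([254.9, 349.4], 218)] proj end,mark [266.7461731 230.5284516] [284.15991462 262.56654559]
```

View pics/w3.png

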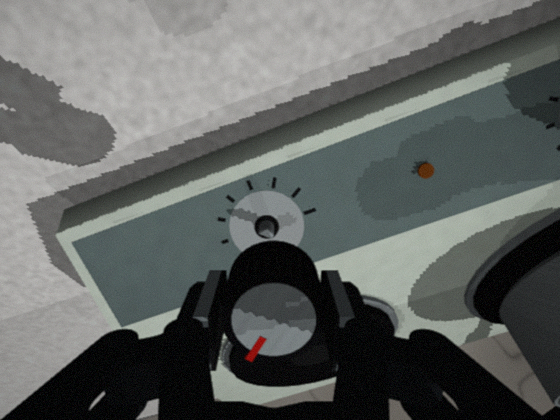

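The wrist view shows the bare spindle at about (266,228) on its grey disc, just clear of the held knob. A close crop should show its end.

Run:
```python
from w import *
o,s=pickle.load(open("w3.pkl","rb"))
i=s["image"][180:255,217:317];i=cv2.resize(i,(800,600),interpolation=cv2.INTER_CUBIC)
i=np.clip(i.astype(float)*1.5,0,255).astype(np.uint8)
cv2.imwrite("pics/c3.png",i[:,:,::-1])
```

```text
(no output)
```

View pics/c3.png

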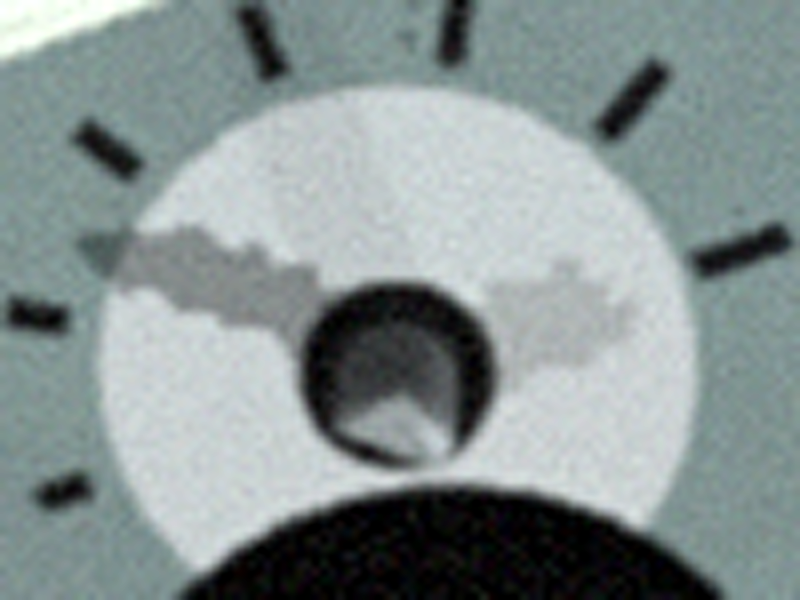

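The crop gives the spindle axis at the panel near pixel (266.8,226.4). The straight edge at lower left suggests the flat sits around −40 to −45° from off. I'll turn to the starting angle and move closer for a second view.

```bash
python3 goal.py -90 .075 -.02
```

```text
t 4.2 tcp [ 0.5374 -0.1669  0.1436] q [-0.56  0.08 -0.71  0.34  0.27 -0.17] F [-0.6  0.1 -0.5] tcp in dial mm [-0.5  6.5 99.2] ptr -49.69363763047997 tilt [-0.012 -0.004 -1.   ]
shift [-0.0366 -0.0372  0.0483] rot [-0.007 -0.004  0.448]
```

>>> {"op": "jog_arm", "data": {
  "targets": [
    [-0.037,-0.037,0.0,-0.007,-0.004,0.09,-1],
    [-0.037,-0.037,0.01,-0.007,-0.004,0.18,-1],
    [-0.037,-0.037,0.02,-0.007,-0.004,0.27,-1],
    [-0.037,-0.037,0.035,-0.007,-0.004,0.36,-1],
    [-0.037,-0.037,0.048,-0.007,-0.004,0.448,-1]
  ]
}}

```text
t: 4.7
tcp_pos: [0.5596, -0.1896, 0.1277]
orientation: [0.479, 0.839, 0.135, 0.22]
ft_force: [0.0, 0.2, -1.4]
width: 0.474
```

>>> {"op": "jog_arm", "data": {
  "targets": [
    [0,0,0,0,0,0,-1],
    [0,0,0,0,0,0,-1],
    [0,0,0,0,0,0,-1]
  ]
}}

```text
t: 5.0
tcp_pos: [0.5592, -0.1908, 0.128]
orientation: [0.477, 0.84, 0.134, 0.221]
ft_force: [-0.4, -0.1, -1.2]
width: 0.475
```

```bash
python3 goal.py -90 .075 -.02
python3 - <<'E'
from w import *
o,s=shot("w4");org,D=pickle.load(open("dial.pkl","rb"))
p=proj(s,org+D[:,2]*.018,o);print(reds(s["image"]),"proj end,base",p,proj(s,org,o))
u,v=int(p[0])-60,int(p[1])-45
i=cv2.resize(s["image"][v:v+90,u:u+120],(800,600),interpolation=cv2.INTER_CUBIC)
print(u,v);cv2.imwrite("pics/c4.png",np.clip(i[:,:,::-1]*1.5,0,255).astype(np.uint8))
E
```

```text
t 5.0 tcp [ 0.5592 -0.1908  0.128 ] q [-0.59  0.16 -0.68  0.29  0.29  0.51] F [-1.  -0.1 -0.8] tcp in dial mm [  9.9 -18.1  75.2] ptr -89.9268809425226 tilt [-0.001 -0.001 -1.   ]
shift [0.0013 0.0003 0.0003] rot [-0.001  0.     0.001]
[([322.3, 226.8], 129), ([255.3, 348.4], 201)] proj end,base [272.52847655 205.29965827] [272.63774397 196.33915659]
212 160
```

View pics/c4.png

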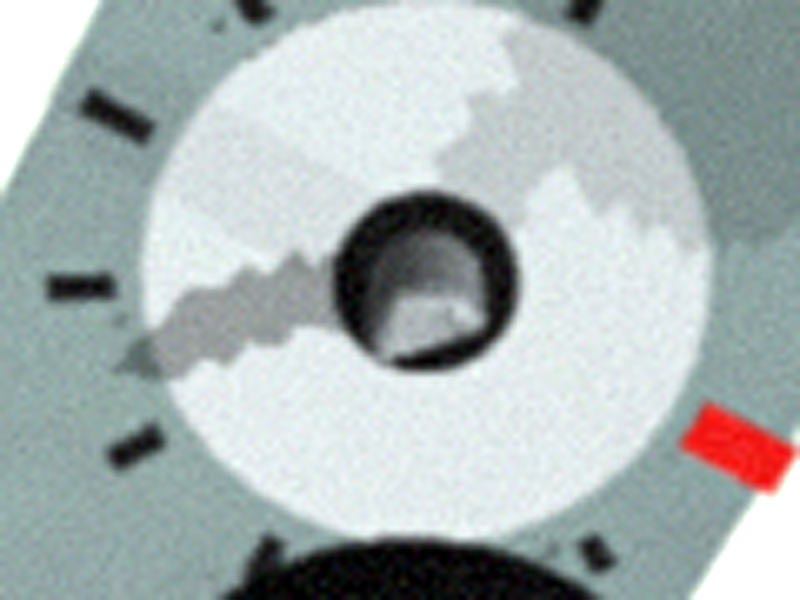

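Run:
```python
from w import *
o,s=pickle.load(open("w4.pkl","rb"));M=s["mount"]
def tp(uv,Z):
    d=M[:3,:3]@np.array([(uv[0]-s["cx"])/s["fx"],-(uv[1]-s["cy"])/s["fy"],-1]);return M[:3,3]+d*(Z-M[2,3])/d[2]
for Z in(.065,.07,.075,.08):
  c=tp((276.05,200.9),Z);m=tp((322.3,226.8),Z);v=m-c
  print(Z,(c*1e3).round(1),"r",(np.hypot(*v[:2])*1e3).round(2),"off ang in tool",np.degrees(np.arctan2(v[1],v[0])).round(1),"end hint",(tp((276,205),Z-.018)*1e3).round(1))
# knob in hand: disc edges for several radii
for c in(-.020,-.017,-.014,-.011):
  n=tp((273.6,283.5),c);f=tp((273.6,355.3),c);l=tp((231.2,319.4),c);r=tp((316,319.4),c);b=tp((273.6,241.5),c+.03)
  print(c,"centre x",(n+f)[0]*500,"r",(n-f)[0]*500,"r_y",(r-l)[1]*500,"y",(r+l)[1]*500,"x from bottom rim",b[0]*1e3-21)
```

```text
0.065 [20.8  2.2 65. ] r 31.3 off ang in tool 120.2 end hint [24.   2.1 47. ]
0.07 [19.4  2.3 70. ] r 32.08 off ang in tool 120.2 end hint [22.4  2.1 52. ]
0.075 [17.9  2.3 75. ] r 32.87 off ang in tool 120.2 end hint [20.9  2.1 57. ]
0.08 [16.4  2.3 80. ] r 33.65 off ang in tool 120.2 end hint [19.3  2.2 62. ]
-0.02 centre x 0.2760652425557175 r 15.40038781943777 r_y 15.541171370092387 y 0.8334772967687485 x from bottom rim -1.9420251376039523
-0.017 centre x -1.8195328444466226 r 15.804419649746437 r_y 15.94889668113123 y 0.8371668369999905 x from bottom rim -3.2117595689326564
-0.014 centre x -3.915130931448976 r 16.208451480055107 r_y 16.356621992170073 y 0.8408563772312299 x from bottom rim -4.481494000261357
-0.011 centre x -6.0107290184513165 r 16.612483310363775 r_y 16.764347303208915 y 0.844545917462471 x from bottom rim -5.751228431590034
```

>>> {"op": "jog_arm", "data": {
  "targets": [
    [0.046,0.003,0,0,0,0,-1],
    [0.046,0.003,0.03,0,0,0,-1],
    [0.046,0.003,0.06,0,0,0,-1],
    [0.046,0.003,0.07,0,0,0,-1],
    [0.046,0.003,0.07,0,0,0,-1]
  ]
}}

```text
t: 5.55
tcp_pos: [0.567, -0.1701, 0.0918]
orientation: [0.478, 0.84, 0.134, 0.22]
ft_force: [0.1, -0.1, -0.0]
width: 0.473
```

```bash
python3 goal.py -90 .04
python3 - <<'E'
from w import *
d={n:snapshot(n) for n in("top","side")}
pickle.dump(d,open("s5.pkl","wb"));t,s=d["top"]["image"],d["side"]["image"]
C=lambda i,u,v,w,h:cv2.resize(i[v:v+h,u:u+w],(400,300),interpolation=cv2.INTER_CUBIC)
a=np.hstack([C(t,378,152,60,45),C(s,235,140,60,45)]);a=np.clip(a*1.3,0,255).astype(np.uint8)
cv2.imwrite("pics/c5.png",a[:,:,::-1])
E
```

```text
t 5.55 tcp [ 0.567  -0.1701  0.0918] q [-0.54  0.21 -0.74  0.18  0.27  0.56] F [ 0.  -0.1 -0.1] tcp in dial mm [-0.9  2.3 39.6] ptr -90.07825330168379 tilt [-0.002 -0.    -1.   ]
shift [-0.005  -0.0007 -0.0008] rot [-0.001 -0.    -0.001]
```

View pics/c5.png

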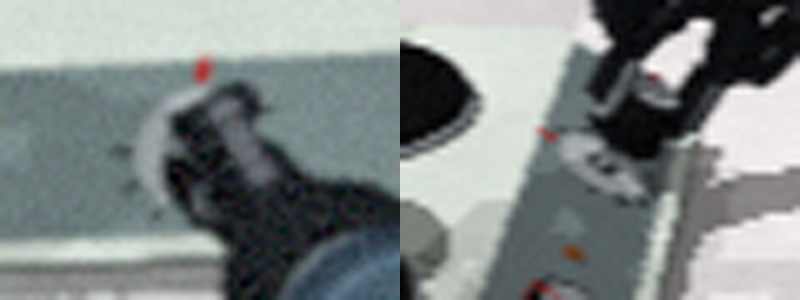

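>>> {"op": "jog_arm", "data": {
  "targets": [
    [0,0,0.006,0,0,0,-1],
    [0,0,0.01,0,0,0,-1],
    [0,0,0.012,0,0,0,-1]
  ]
}}

```text
t: 5.95
tcp_pos: [0.5703, -0.1704, 0.0872]
orientation: [0.478, 0.84, 0.134, 0.221]
ft_force: [-0.5, -0.2, -0.4]
width: 0.476
```

>>> {"op": "jog_arm", "data": {
  "targets": [
    [0,0,0.003,0,0,0,-1],
    [0,0,0.003,0,0,0,-1]
  ]
}}

```text
t: 6.15
tcp_pos: [0.571, -0.1702, 0.0856]
orientation: [0.478, 0.84, 0.134, 0.22]
ft_force: [0.2, 0.7, -1.3]
width: 0.477
```

```bash
python3 goal.py -90 .04
```

```text
t 6.15 tcp [ 0.571  -0.1702  0.0856] q [-0.53  0.22 -0.74  0.16  0.27  0.56] F [-0.4  0.7 -1.2] tcp in dial mm [-0.6  2.1 32.3] ptr -90.10829688100881 tilt [-0.001 -0.001 -1.   ]
shift [-0.0042 -0.001  -0.0155] rot [-0.001  0.    -0.001]
```

>>> {"op": "jog_arm", "data": {
  "targets": [
    [0,0,0.002,0,0,0,-1],
    [0,0,0.003,0,0,0,-1]
  ]
}}

```text
t: 6.35
tcp_pos: [0.5718, -0.1702, 0.0845]
orientation: [0.478, 0.84, 0.134, 0.22]
ft_force: [1.3, -0.9, -0.5]
width: 0.475
```

>>> {"op": "jog_arm", "data": {
  "targets": [
    [0,0,0.002,0,0,0,-1],
    [0,0,0.003,0,0,0,-1]
  ]
}}

```text
t: 6.55
tcp_pos: [0.5725, -0.1701, 0.0831]
orientation: [0.478, 0.84, 0.134, 0.22]
ft_force: [0.6, -0.6, -0.2]
width: 0.477
```

```bash
python3 goal.py -90 .04
```

```text
t 6.55 tcp [ 0.5725 -0.1701  0.0831] q [-0.53  0.23 -0.74  0.15  0.27  0.57] F [ 0.5 -0.7 -0.4] tcp in dial mm [-0.5  2.1 29.3] ptr -90.10615980057739 tilt [-0.001 -0.001 -1.   ]
shift [-0.0042 -0.0012 -0.0214] rot [-0.001  0.    -0.001]
```

>>> {"op": "jog_arm", "data": {
  "targets": [
    [0,0,0.002,0,0,0,-1],
    [0,0,0.003,0,0,0,-1]
  ]
}}

```text
t: 6.75
tcp_pos: [0.5732, -0.1703, 0.0822]
orientation: [0.478, 0.84, 0.134, 0.221]
ft_force: [-5.7, -0.4, 5.3]
width: 0.473
```

>>> {"op": "jog_arm", "data": {
  "targets": [
    [0,0,0.002,0,0,0,-1],
    [0,0,0.003,0,0,0,-1]
  ]
}}

```text
t: 6.95
tcp_pos: [0.5738, -0.1704, 0.0814]
orientation: [0.478, 0.839, 0.134, 0.221]
ft_force: [-10.0, 0.7, 13.1]
width: 0.477
```

```bash
python3 goal.py -90 .04
```

```text
t 6.95 tcp [ 0.5738 -0.1704  0.0814] q [-0.53  0.24 -0.74  0.14  0.27  0.57] F [-2.1  1.1 16.3] tcp in dial mm [-0.2  1.8 27.1] ptr -90.11869137466553 tilt [-0.001 -0.002 -1.   ]
shift [-0.0035 -0.0014 -0.0257] rot [-0.001  0.001 -0.001]
```

Contact came at TCP 28 mm off the panel, close to the 30 mm predicted for the D ledge. I'll ease to about 10 N and turn counter-clockwise about the knob axis.

>>> {"op": "jog_arm", "data": {
  "targets": [
    [-0.0003,-0.0014,-0.001,0,0,-0.085,-1],
    [-0.001,-0.003,-0.001,0,0,-0.17,-1],
    [-0.0017,-0.0045,-0.001,0,0,-0.26,-1],
    [-0.0025,-0.0055,-0.001,0,0,-0.35,-1],
    [-0.0035,-0.0064,-0.001,0,0,-0.44,-1]
  ]
}}

```text
t: 7.45
tcp_pos: [0.5729, -0.1726, 0.0806]
orientation: [0.162, 0.952, 0.052, 0.254]
ft_force: [2.4, 1.7, 1.0]
width: 0.473
```

```bash
python3 goal.py -50 .04
```

```text
t 7.45 tcp [ 0.5729 -0.1726  0.0806] q [-0.54  0.24 -0.74  0.14  0.27 -0.14] F [ 2.6  1.6 -0.3] tcp in dial mm [-1.5 -0.4 27. ] ptr -50.1306589924763 tilt [ 0.001  0.001 -1.   ]
shift [-0.0024  0.0018 -0.0261] rot [ 0.001  0.    -0.001]
```

>>> {"op": "jog_arm", "data": {
  "targets": [
    [0,0,0.002,0,0,0,-1],
    [0,0,0.003,0,0,0,-1]
  ]
}}

```text
t: 7.65
tcp_pos: [0.5735, -0.1725, 0.0791]
orientation: [0.166, 0.951, 0.053, 0.253]
ft_force: [1.2, 3.7, 3.0]
width: 0.478
```

>>> {"op": "jog_arm", "data": {
  "targets": [
    [0,0,0.001,0,0,0,-1],
    [0,0,0.002,0,0,0,-1]
  ]
}}

```text
t: 7.85
tcp_pos: [0.574, -0.1726, 0.0783]
orientation: [0.165, 0.952, 0.053, 0.253]
ft_force: [1.2, 5.1, 3.1]
width: 0.474
```

```bash
python3 goal.py -50 .04
```

```text
t 7.85 tcp [ 0.574  -0.1726  0.0783] q [-0.54  0.24 -0.74  0.14  0.27 -0.13] F [2.7 5.1 2.1] tcp in dial mm [-1.7 -0.4 24.4] ptr -50.53711234145129 tilt [ 0.     0.001 -1.   ]
shift [-0.003   0.002  -0.0312] rot [ 0.    -0.    -0.006]
```

>>> {"op": "jog_arm", "data": {
  "targets": [
    [0,0.0008,0.002,0,0,0,-1],
    [0,0.0008,0.004,0,0,0,-1],
    [0,0.0008,0.005,0,0,0,-1]
  ]
}}

```text
t: 8.15
tcp_pos: [0.5752, -0.1725, 0.0761]
orientation: [0.165, 0.952, 0.052, 0.253]
ft_force: [1.5, 5.7, 3.1]
width: 0.47
```

>>> {"op": "jog_arm", "data": {
  "targets": [
    [0,0,0.002,0,0,0,-1],
    [0,0,0.003,0,0,0,-1]
  ]
}}

```text
t: 8.35
tcp_pos: [0.5761, -0.1725, 0.0749]
orientation: [0.165, 0.952, 0.052, 0.254]
ft_force: [1.0, 5.3, 4.1]
width: 0.479
```

```bash
python3 goal.py -50 .04
```

```text
t 8.35 tcp [ 0.5761 -0.1725  0.0749] q [-0.53  0.25 -0.74  0.13  0.27 -0.13] F [3.1 5.3 3. ] tcp in dial mm [-1.6 -0.4 20.4] ptr -50.508065514227354 tilt [ 0. -0. -1.]
shift [-0.0027  0.0018 -0.0392] rot [-0.     0.    -0.006]
```

Still sliding in at about 3 N axial. About 2–3 mm remain.

>>> {"op": "jog_arm", "data": {
  "targets": [
    [0,0.0004,0.002,0,0,0,-1],
    [0,0.0004,0.003,0,0,0,-1]
  ]
}}

```text
t: 8.55
tcp_pos: [0.5768, -0.1725, 0.0738]
orientation: [0.165, 0.952, 0.052, 0.254]
ft_force: [-3.9, 5.4, 10.4]
width: 0.475
```

>>> {"op": "jog_arm", "data": {
  "targets": [
    [0,0,0.002,0,0,0,-1],
    [0,0,0.002,0,0,0,-1]
  ]
}}

```text
t: 8.75
tcp_pos: [0.577, -0.1725, 0.0736]
orientation: [0.165, 0.952, 0.052, 0.254]
ft_force: [-6.6, 6.4, 14.7]
width: 0.473
```

>>> {"op": "jog_arm", "data": {
  "targets": [
    [0,0,0.002,0,0,0,-1],
    [0,0,0.002,0,0,0,-1]
  ]
}}

```text
t: 8.95
tcp_pos: [0.5773, -0.1725, 0.0733]
orientation: [0.165, 0.952, 0.052, 0.254]
ft_force: [-14.4, 7.7, 23.5]
width: 0.472
```

```bash
python3 goal.py -50 .04
```

```text
t 8.95 tcp [ 0.5773 -0.1725  0.0733] q [-0.53  0.26 -0.74  0.12  0.27 -0.12] F [-0.5  8.2 27.4] tcp in dial mm [-1.4 -0.4 18.5] ptr -50.52525311516638 tilt [ 0.001 -0.001 -1.   ]
shift [-0.0023  0.0018 -0.0431] rot [-0.001  0.001 -0.006]
```

The knob is home: it stopped 9.6 mm past the ledge, with force rising to 27 N. I'll relax the press and turn back towards off.

>>> {"op": "jog_arm", "data": {
  "targets": [
    [-0.0003,-0.0008,-0.002,0,0,-0.085,-1],
    [-0.001,-0.0022,-0.002,0,0,-0.17,-1],
    [-0.0017,-0.0037,-0.002,0,0,-0.26,-1],
    [-0.0025,-0.0047,-0.002,0,0,-0.35,-1],
    [-0.0035,-0.0056,-0.002,0,0,-0.44,-1]
  ]
}}

```text
t: 9.45
tcp_pos: [0.5776, -0.1746, 0.0738]
orientation: [-0.17, 0.951, -0.037, 0.257]
ft_force: [-5.9, 9.0, 16.6]
width: 0.475
```

```bash
python3 goal.py 0 .04; python3 -c "
from bench import *;import numpy as np;o=get_obs();print(o['torque'],o['joint_efforts'])"
```

```text
t 9.45 tcp [ 0.5776 -0.1746  0.0738] q [-0.54  0.26 -0.73  0.13  0.27 -0.83] F [ 3.4  9.1 17.2] tcp in dial mm [-0.9 -2.5 18.8] ptr -370.5858006063594 tilt [ 0.001  0.002 -1.   ]
shift [-0.0034  0.0043 -0.0424] rot [ 0.001  0.001 -0.118]
[1.65902408 0.04079334 0.87944727] [ -3.74313243 -28.85326087  22.59580493  -5.22465661  -1.94114596
   1.11434877]
```

>>> {"op": "jog_arm", "data": {
  "targets": [
    [-0.0002,0.0,-0.002,0,0,-0.06,-1],
    [-0.0004,-0.0002,-0.002,0,0,-0.11,-1],
    [-0.0005,-0.0006,-0.002,0,0,-0.14,-1],
    [-0.0005,-0.0006,-0.002,0,0,-0.14,-1]
  ]
}}

```text
t: 9.85
tcp_pos: [0.5776, -0.1752, 0.0743]
orientation: [-0.271, 0.927, -0.064, 0.251]
ft_force: [-0.7, 6.0, 8.1]
width: 0.473
```

```bash
python3 goal.py 0 .04; python3 -c "
from bench import *;import numpy as np;o=get_obs();print(o['torque'],o['joint_efforts'])"
```

```text
t 9.85 tcp [ 0.5776 -0.1752  0.0743] q [-0.54  0.26 -0.73  0.13  0.27 -1.04] F [3.6 6.1 7.3] tcp in dial mm [-0.7 -3.1 19.2] ptr -358.2639526597641 tilt [ 0.     0.001 -1.   ]
shift [-0.0043  0.0046 -0.0417] rot [0.001 0.    0.019]
[ 1.31852536 -0.26688218  0.68617253] [ -3.9103438  -32.76806831  22.20455289  -4.23515484  -1.5548788
  -0.22478103]
```

>>> {"op": "jog_arm", "data": {
  "targets": [
    [-0.0001,-0.0003,0,0,0,-0.03,-1],
    [-0.0002,-0.0006,0,0,0,-0.055,-1],
    [-0.0002,-0.0006,0,0,0,-0.055,-1]
  ]
}}

```text
t: 10.15
tcp_pos: [0.5778, -0.1753, 0.0743]
orientation: [-0.311, 0.915, -0.075, 0.248]
ft_force: [-0.6, 7.1, 7.6]
width: 0.477
```

```bash
python3 goal.py 0 .04; python3 -c "
from bench import *;import numpy as np;o=get_obs();print(o['torque'],o['joint_efforts'])"
```

```text
t 10.15 tcp [ 0.5778 -0.1753  0.0743] q [-0.54  0.26 -0.73  0.13  0.27 -1.13] F [3.5 7.2 6.7] tcp in dial mm [-0.5 -3.2 19.1] ptr -353.3251672792469 tilt [ 0.     0.001 -1.   ]
shift [-0.0046  0.0047 -0.0417] rot [0.001 0.    0.074]
[ 1.31511931 -0.26385394  0.67801177] [ -3.88487354 -32.77121186  22.26732373  -4.2726092   -1.54046919
  -0.1943306 ]
```

>>> {"op": "jog_arm", "data": {
  "targets": [
    [-0.0001,-0.0002,0,0,0,-0.02,-1],
    [-0.0001,-0.0004,0,0,0,-0.04,-1],
    [-0.0001,-0.0004,0,0,0,-0.04,-1]
  ]
}}

```text
t: 10.45
tcp_pos: [0.5779, -0.1755, 0.0744]
orientation: [-0.339, 0.904, -0.083, 0.245]
ft_force: [-1.1, 6.1, 8.0]
width: 0.476
```

```bash
python3 goal.py 0 .04; python3 -c "
from bench import *;import numpy as np;o=get_obs();print(o['torque'],o['joint_efforts'])"
```

```text
t 10.45 tcp [ 0.5779 -0.1755  0.0744] q [-0.54  0.26 -0.73  0.13  0.27 -1.19] F [3.2 6.1 7.4] tcp in dial mm [-0.3 -3.4 19.1] ptr -349.733185544889 tilt [ 0.     0.001 -1.   ]
shift [-0.0048  0.0048 -0.0417] rot [0.001 0.    0.114]
[ 1.27863328 -0.19452762  0.67856788] [ -3.88275191 -32.7860713   22.28482425  -4.28393081  -1.53545089
  -0.16636418]
```

Run:
```python
from w import *
o,s=shot("w6");print(reds(s["image"]));t=snapshot("top");print(reds(t["image"]),reds(snapshot("side")["image"],sat=90))
M=s["mount"]
def tp(uv,Z):
    d=M[:3,:3]@np.array([(uv[0]-s["cx"])/s["fx"],-(uv[1]-s["cy"])/s["fy"],-1]);return M[:3,3]+d*(Z-M[2,3])/d[2]
for uv in [(255.3,348.4)]+[r[0] for r in reds(s["image"]) if r[1]>60]:
  v=tp(uv,-.012)-[-.0053,.0008,0];print(uv,np.degrees(np.arctan2(v[1],v[0])),np.hypot(*v[:2]))
cv2.imwrite("pics/w6.png",s["image"][:,:,::-1])
```

```text
[([255.4, 349.1], 204)]
[([408.0, 162.0], 3), ([326.4, 165.8], 5), ([409.9, 169.3], 9), ([327.7, 173.0], 7)] [([256.0, 182.7], 3), ([246.3, 187.7], 3), ([376.8, 271.7], 6), ([374.3, 275.0], 3)]
(255.3, 348.4) -140.72081747985942 0.01512893156393768
[255.4, 349.1] -141.62496355598935 0.015371352129143288
```

View pics/w6.png

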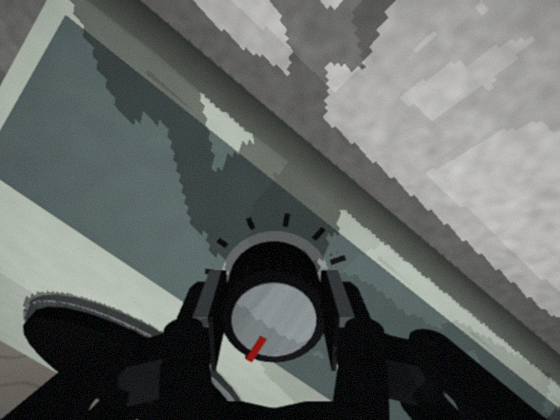

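The pointer in the hand reads about 5–9° less than I had assumed, so it is really near +1 to +5°. That explains why no stop has been felt yet, so I'll continue gently.

>>> {"op": "jog_arm", "data": {
  "targets": [
    [-0.0001,-0.0002,0,0,0,-0.02,-1],
    [-0.0001,-0.0004,0,0,0,-0.04,-1],
    [-0.0001,-0.0004,0,0,0,-0.04,-1]
  ]
}}

```text
t: 10.9
tcp_pos: [0.578, -0.1756, 0.0745]
orientation: [-0.367, 0.893, -0.09, 0.243]
ft_force: [0.3, 6.9, 8.1]
width: 0.477
```

```bash
python3 goal.py 0 .04; python3 -c "
from bench import *;import numpy as np;o=get_obs();print(o['torque'],o['joint_efforts'])"
```

```text
t 10.9 tcp [ 0.578  -0.1756  0.0745] q [-0.54  0.26 -0.73  0.13  0.27 -1.25] F [4.5 6.9 6.8] tcp in dial mm [-0.2 -3.5 19.1] ptr -346.13545079219705 tilt [ 0.     0.001 -1.   ]
shift [-0.0051  0.0049 -0.0417] rot [0.001 0.    0.154]
[ 1.29691605 -0.21633134  0.67550246] [ -3.87522072 -32.79666066  22.30744243  -4.29507986  -1.52891424
  -0.16764362]
```

The torque about the axis stays near −0.06 N m, so the spindle is still being dragged and is not at its stop yet.

>>> {"op": "jog_arm", "data": {
  "targets": [
    [-0.0001,-0.0002,0,0,0,-0.015,-1],
    [-0.0001,-0.0003,0,0,0,-0.03,-1],
    [-0.0001,-0.0003,0,0,0,-0.03,-1]
  ]
}}

```text
t: 11.2
tcp_pos: [0.5781, -0.1757, 0.0745]
orientation: [-0.388, 0.885, -0.096, 0.24]
ft_force: [-0.7, 6.1, 7.8]
width: 0.473
```

```bash
cat > q.py <<'E'
from w import *
org,D=pickle.load(open("dial.pkl","rb"));o=get_obs()
tl=D.T@R.from_quat(o["orientation"]).as_matrix()[:,0];print("ptr",np.degrees(np.arctan2(tl[1],tl[0]))+151,"tau",o["torque"]@D[:,2],"j6",o["joint_efforts"][5],"F",(D.T@o["ft_force"]).round(1))
o,s=shot("w7");M=s["mount"];t=snapshot("top")
print(reds(s["image"]));r=reds(t["image"]);print(r)
for u,v in [(a[0],b[0]) for a in r for b in r if abs(a[0][0]-b[0][0])<5 and 4<b[0][1]-a[0][1]<12]:
  m=onz(t,u,.0745);c=onz(t,v,.085);print(u,v,(D.T@(m-org)*1e3).round(1),"ptr pt",[(D.T@(onz(t,v,z)-org)*1e3).round(1).tolist() for z in(.085,.092)])
E
python3 q.py
```

```text
ptr 16.55685006380355 tau -0.11444994897692869 j6 -0.14040296897292137 F [3.4 6.1 7. ]
[([255.4, 349.1], 204)]
[([407.8, 162.0], 4), ([326.5, 166.0], 6), ([409.1, 169.9], 10), ([327.3, 172.9], 7)]
[407.8, 162.0] [409.1, 169.9] [33.5 -0.6 -0.3] ptr pt [[17.4, 1.4, 21.1], [19.4, 3.6, 28.1]]
[326.5, 166.0] [327.3, 172.9] [ 32.5 218.4   0.3] ptr pt [[18.8, 218.7, 20.3], [20.8, 219.5, 27.2]]
```

```bash
cat > p.py <<'E'
from w import *
org,D=pickle.load(open("dial.pkl","rb"))
import pickle as P
t=snapshot("top");r=reds(t["image"]);print(r)
o2=org+D[:,1]*.219
d0=proj(t,o2+D@[.016,0,.032]);m0=proj(t,o2+D@[.033,0,0]);m1=proj(t,org+D@[.033,0,0])
print("other pred",d0,m0,"bare mark pred",m1)
for a in(-15,-10,-5,0,5,10,15):
  f=np.radians(a);print(a,proj(t,org+D@[.016*np.cos(f),.016*np.sin(f),.032]))
E
python3 p.py
```

```text
[([407.6, 162.2], 5), ([326.4, 165.8], 5), ([409.2, 169.9], 10), ([327.8, 173.2], 8)]
other pred [327.71049708 175.14413016] [326.26390185 165.80603391] bare mark pred [407.6 162.2]
-15 [412.38577664 171.59802453]
-10 [411.87582271 171.51006172]
-5 [411.35473851 171.46645161]
0 [410.82654707 171.46753784]
5 [410.29532792 171.5133138 ]
10 [409.76518415 171.60342264]
15 [409.24020938 171.73716025]
```

>>> {"op": "jog_arm", "data": {
  "targets": [
    [0,-0.0001,0,0,0,-0.012,-1],
    [0,-0.0001,0,0,0,-0.012,-1]
  ]
}}

```text
t: 11.55
tcp_pos: [0.5782, -0.1757, 0.0746]
orientation: [-0.396, 0.881, -0.098, 0.239]
ft_force: [-0.4, 7.8, 7.2]
width: 0.472
```

```bash
python3 q.py|head -1;python3 q.py|head -1
```

```text
ptr 17.63516314642868 tau -0.039317700780999644 j6 -0.12132667936384678 F [3.5 7.8 6.3]
ptr 17.614283721973067 tau -0.016237657922215584 j6 -0.05762847256846726 F [3.5 6.3 6.6]
```

The pointer estimates scatter between +8° and +17°, so it is at or past its stop within the play. I'll turn back about 9° inside the play to centre it, then open the jaws.

>>> {"op": "jog_arm", "data": {
  "targets": [
    [0,0.0012,0,0,0,0.05,-1],
    [0.0001,0.0023,0,0,0,0.1,-1],
    [0.0001,0.0023,0,0,0,0.1,-1]
  ]
}}

```text
t: 12.05
tcp_pos: [0.5775, -0.1756, 0.0742]
orientation: [-0.325, 0.91, -0.08, 0.246]
ft_force: [0.1, 6.0, 7.2]
width: 0.473
```

```bash
python3 q.py; python3 p.py|head -1; python3 p.py|head -1
```

```text
ptr 8.54574713006491 tau 0.0010464498045464742 j6 0.2704297564923763 F [3.8 6.  6.1]
[([255.4, 349.0], 204)]
[([407.8, 162.0], 4), ([326.5, 166.0], 6), ([410.0, 169.5], 10), ([327.7, 173.0], 7)]
[407.8, 162.0] [410.0, 169.5] [33.5 -0.6 -0.3] ptr pt [[18.2, -1.1, 20.6], [20.2, 1.1, 27.6]]
[326.5, 166.0] [327.7, 173.0] [ 32.5 218.4   0.3] ptr pt [[18.6, 217.6, 20.5], [20.5, 218.5, 27.4]]
[([407.6, 162.2], 5), ([326.4, 165.8], 5), ([410.0, 169.5], 10), ([327.5, 173.0], 6)]
[([408.0, 162.0], 3), ([326.5, 166.0], 6), ([410.1, 169.4], 9), ([327.5, 173.0], 6)]
```

>>> {"op": "jog_arm", "data": {
  "targets": [
    [0,0,0,0,0,0,0.4],
    [0,0,0,0,0,0,0.4],
    [0,0,0,0,0,0,0.4],
    [0,0,0,0,0,0,0.4],
    [0,0,0,0,0,0,0.4]
  ]
}}

```text
t: 12.75
tcp_pos: [0.5768, -0.1761, 0.0733]
orientation: [-0.326, 0.91, -0.08, 0.245]
ft_force: [-0.2, 0.1, -0.1]
width: 0.699
```

>>> {"op": "jog_arm", "data": {
  "targets": [
    [0,0,-0.03,0,0,0,0.4],
    [0,0,-0.08,0,0,0,0.4],
    [0,0,-0.14,0,0,0,0.4],
    [0,0,-0.2,0,0,0,0.4],
    [0,0,-0.2,0,0,0,0.4]
  ]
}}

```text
t: 13.25
tcp_pos: [0.528, -0.1788, 0.1641]
orientation: [-0.326, 0.909, -0.082, 0.247]
ft_force: [1.3, -0.1, 0.1]
width: 0.704
```

```bash
python3 goal.py 0 .1; python3 p.py|head -1
python3 - <<'E'
from w import *
o,s=shot("w8");org,D=pickle.load(open("dial.pkl","rb"));print(reds(s["image"]))
for z in(.017,.032):print(z,"cap centre proj",proj(s,org+D[:,2]*z,o),"mark",proj(s,org+D[:,0]*.033,o))
E
```

```text
t 13.25 tcp [ 0.528  -0.1788  0.1641] q [-0.6   0.05 -0.7   0.39  0.3  -1.22] F [ 1.1 -0.2 -0.5] tcp in dial mm [  1.2  -5.1 121.8] ptr -351.3322940267849 tilt [ 0.003 -0.005 -1.   ]
shift [-0.0043  0.0099  0.0435] rot [-0.004  0.     0.096]
[([407.8, 162.0], 4), ([326.5, 166.0], 6), ([411.9, 170.3], 9), ([327.5, 173.0], 6)]
[([257.1, 245.5], 149)]
0.017 cap centre proj [282.19797988 219.84113073] mark [254.9034275  244.83843743]
0.032 cap centre proj [282.60611719 227.47312462] mark [254.9034275  244.83843743]
```

View pics/w8.png

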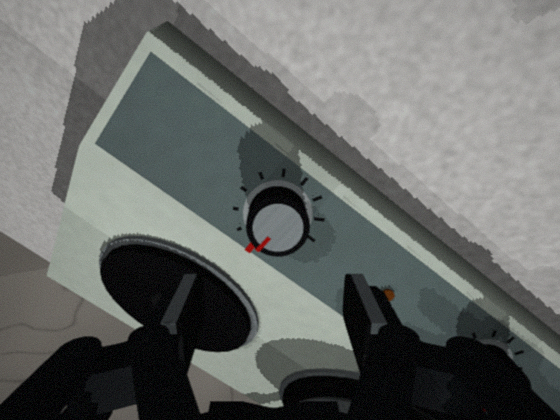

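The knob is seated and released, with its pointer at about (265,243) and the mark at (250,248). I'll measure the angle from this view.

Run:
```python
from w import *
o,s=pickle.load(open("w8.pkl","rb"));org,D=pickle.load(open("dial.pkl","rb"));im=s["image"]
h=cv2.cvtColor(im,cv2.COLOR_RGB2HSV);m=(((h[...,0]<8)|(h[...,0]>172))&(h[...,1]>110)&(h[...,2]>50))
v,u=np.nonzero(m[230:260,235:285]);u+=235;v+=230
k=u>=256.5
print([(a,(u[v==a].min(),u[v==a].max())) for a in sorted(set(v))])
def pl(uv,z):
    p,d=ray(s,uv,o);n=D[:,2];q=p+d*((n@(org+n*z-p))/(n@d));return D.T@(q-org)*1e3
g=cv2.cvtColor(im,cv2.COLOR_RGB2GRAY);c=(g[190:265,240:320]>75).astype(np.uint8)
n,l,st,ce=cv2.connectedComponentsWithStats(c);L=l[228-190,278-240];P=np.argwhere((l==L)|m[190:265,240:320]&(np.add.outer(np.zeros(75),np.arange(80))>18));print(st[L]+[240,190,0,0,0])
hull=cv2.convexHull(np.argwhere(l==L)[:,::-1].astype(np.int32));e=cv2.fitEllipse(hull);cc=np.array(e[0])+[240,190];print("cap ellipse",cc,e[1])
C=pl(cc,.032);print("cap centre",C)
mk=pl((u[~k].mean(),v[~k].mean()),0);print("mark",mk)
pts=np.array([pl(x,.032) for x in zip(u[k],v[k])]);q=pts.mean(0);w=np.linalg.svd(pts[:,:2]-q[:2])[2][0]
print("ptr centroid",q,"radial",np.degrees(np.arctan2(*(q-C)[1::-1])),"line",np.degrees(np.arctan2(w[1],w[0])),"mark ang about axis",np.degrees(np.arctan2(*(mk-pl((282.2,219.8),.017))[1::-1])))
```

```text
[(np.int64(237), (np.int64(266), np.int64(268))), (np.int64(238), (np.int64(266), np.int64(269))), (np.int64(239), (np.int64(265), np.int64(270))), (np.int64(240), (np.int64(264), np.int64(269))), (np.int64(241), (np.int64(263), np.int64(268))), (np.int64(242), (np.int64(250), np.int64(267))), (np.int64(243), (np.int64(249), np.int64(266))), (np.int64(244), (np.int64(249), np.int64(265))), (np.int64(245), (np.int64(248), np.int64(264))), (np.int64(246), (np.int64(247), np.int64(263))), (np.int64(247), (np.int64(246), np.int64(263))), (np.int64(248), (np.int64(246), np.int64(262))), (np.int64(249), (np.int64(245), np.int64(261))), (np.int64(250), (np.int64(246), np.int64(260))), (np.int64(251), (np.int64(247), np.int64(259))), (np.int64(252), (np.int64(249), np.int64(249)))]
[ 253  204   50   48 1853]
cap ellipse [277.50035477 227.2647934 ] (47.442691802978516, 50.32554244995117)
cap centre [ 1.92770113 -2.71820861 32.        ]
mark [ 3.68428640e+01 -1.59270479e+00 -2.68601516e-14]
ptr centroid [17.32545836 -3.22845072 32.        ] radial -1.8979404072411572 line -2.6476018432102646 mark ang about axis -2.446526386877911
```

```bash
python3 -c "
from bench import *;o=get_obs();print(o['t'],o['ft_force']);print(job_done())"
```

```text
13.35 [ 0.20564455 -0.09759945  1.01797153]
the job is handed in; nothing more can be done
None
```

The knob is back on the bare right-hand spindle, fully home, turned to off and released. I handed the job in at 13.4 s; no verdict is reported.

**What I did:** I turned the knob counter-clockwise against the spindle with a light press of about 10–16 N. The flat dropped in near −50° on my tool-angle scale. The knob slid home with about 3 N, stopping 9.6 mm past the ledge (10 expected), and I pushed to at most 27 N there. I then turned it to off, let it back about 9° to the middle of its play, opened the jaws and backed off about 100 mm.

**Last checks:**
- **Pointer:** after release it was about 4° from the red mark in the wrist view; the coarser top view suggested about 9° to the same side. Both are within the 15° limit.
- **Height:** the cap's size in the image fits a fully home knob to about 3 mm.
- **Other knob:** its pointer has not moved in the top view.
- **Contact:** wrist force at hand-in was about 1 N, so nothing was being touched.

**Disagreed or unproven:**
- **Stop not felt:** I never felt a clear rise in torque at the off stop, because the torque readings were too noisy. I turned past the mark instead; estimates of how far ranged from +8° to +17°. I can't say for certain that the spindle itself reached its stop.
- **Shift on release:** the top view showed the pointer about 15° further clockwise after I let go than just before. Part of that may be the finger hiding the line.
- **Not re-measured:** I did not measure the saucepan, mug, salt shaker or brush at the end, but no contact with any of them was felt.

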